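Seat a roller rotor on a pump drive's flatted shaft

TASK

Fit the loose white roller rotor onto the upright flatted shaft of the small bench drive at the right: set it on the shaft end, turn it under light pressure until its slot finds the flats and it drops, and see that it sits fully home, flat on the drive's shoulder, then let go. Feel for it gently, never force it down, and leave the other things where they are.

Things in the scene. Friction and masses are not known exactly. Their poses are not given: they have to be found in the camera images.
- rotor: loose roller rotor of a tube pump: two white discs with three small steel rollers between, standing upright on the worktop at the left, 0.15 to 0.3 kg, 60 mm across, 26 mm high to the top of its upper disc; a white wing grip stands on that. Origin: centre of the underside; z up, x along the wing.
- rotor_grip (a point): point in the middle of the rotor's wing grip, on the rotor's axis, 44 mm above its underside. The wing is 32 mm long (rotor x), 14 mm thick (rotor y) and reaches from 26 to 53 mm above the underside.
- rotor_slot (a point): point in the rotor, on its axis, 6 mm above its underside. Below it a round recess, 25 mm diameter, 6 mm deep, square-edged, opens downward; in the recess's roof, at this point, a slot begins, 10.8 mm wide, along rotor x (parallel to the wing), 14 mm deep. It fits the shaft either way round.
- drive: fixed white bench drive at the right, a box 96 mm (x) x 84 mm (y), 62 mm high, dial and switch on its front (-x) panel. Origin: centre of the underside; z up. A round aluminium shoulder of 50 mm diameter is on its top, with the shaft end in its centre. Over 30 N between rotor and drive before it has dropped counts as forcing.
- shoulder (a point): centre of the top face of the drive's shoulder, 68 mm above the worktop, on the shaft axis: the centre of the rotor's underside must come here. With slot and flats crossed, the rotor rests 10 mm too high with its recess round the shaft end; it drops when they agree within about 0.1 rad.
- shaft_tip (a point): middle of the top of the shaft end: two flats, 20.5 mm long, 9 mm thick, 16 mm high over the shoulder. Its angle is not reported (this point turns with the drive's box): the long side lies within 1.25 rad either way of drive x. A gearbox holds it at 0.35 N m: light rubbing does not turn it, an engaged rotor can.
- weight_100g: plain metal 100 g weight, 26 mm across, 34 mm high, stands on the worktop to the right, near the drive. Origin: centre of underside. Leave alone.
- spare_vial: loose capped glass vial, 25 mm across, 50 mm high, upright on the worktop beyond the rotor. Origin: centre of underside. Leave alone.
- small_frame: flat white plastic frame, 80 x 62 x 8 mm, lying on the worktop at the left. Origin: centre of underside. Leave alone.
- spanner: flat steel spanner, 156 x 29 x 4 mm, lying at the right front. Origin: centre of underside. Leave alone.
- tape_ptfe: roll of white tape, 48 mm across, 12 mm high, lying flat behind the drive. Origin: centre of underside. Leave alone.

How it is judged (in metres and radians):
On the way, in this order (a step that is already met when the one before it is completed fails the run):
1. the rotor is lifted clear of the worktop and carried above the drive (horizontal distance between rotor and shoulder below 0.04 m and z of rotor in the frame of shoulder above 0.017 m), for 0.1 s.
2. the rotor is down over the shaft end, within 13 mm of the shoulder (horizontal distance between rotor and shoulder below 0.004 m and z of rotor in the frame of shoulder below 0.013 m), for 0.1 s.
At the end, for the whole second after the job is handed in: The rotor stands at rest on the drive, its slot on the shaft flats, its underside within 2 mm of the shoulder in height and 3 mm of the shaft axis, upright within 0.05 rad (horizontal distance between rotor and shoulder below 0.003 m and z of rotor in the frame of shoulder below 0.002 m and angle between rotor's own z axis and vertical below 0.05 rad and linear speed of rotor below 0.01 m/s); the robot touches nothing.
It fails at once if the rotor is forced: more than 30 N between rotor and drive while the rotor is still more than 4 mm off the shoulder, or more than 100 N once it is down ((contact force between rotor and drive above 30 N and z of rotor in the frame of shoulder above 0.004 m) or contact force between rotor and drive above 100 N).
It fails at once if one of the things standing about (weight, vial, frame, spanner, tape) is shifted by more than 30 mm (distance of any of weight_100g, spare_vial, small_frame, spanner, tape_ptfe from where it was at the start of the episode above 0.03 m).
It also fails if it takes over 72 s, if anything falls off the work surface, if the arm or the gripper's body presses on something with over 40 N, if the wrist force passes 120 N, or if a joint passes its speed limit or range.

ROBOT

A 6-joint arm with a two-finger parallel gripper is mounted at the origin on a cart in front of the work surface, level with it; the furniture and walls round the work are solid. World frame = base frame: x ahead of the robot, y to its left, z up, the work surface at z = 0. Lengths are in m, angles in degrees, forces in N, time in s.
With the tool pointing down it reaches from about 0.375 to 0.9 m from the base axis. Payload 3.1 kg.
Tool frame: the origin (TCP) lies on the centre line of the jaws, within the pads' length; the fingertips stand 17 mm ahead of it and the grasp point (between the pads) lies 2 mm behind it; z points along the fingers, y is the line along which they close (so a half turn about z gives the same grasp; the last joint's range is limited). The gripper opens to 87 mm and grips with 3 to 60 N. Pads are 19 mm wide; open, the fingers measure 117 mm over their backs; the gripper's body (75 mm by 190 mm) begins 51 mm behind the grasp point.
Start: joints at [53.715, 30.224, 82.088, -0, 67.689, -10.227], TCP at [0.275, 0.561, 0.24] pointing down, gripper open.
Joint ranges: [-176.69, 176.69], [-43.24, 126.21], [12.49, 139.97], [-82, 262], [0, 151.66], [-163.58, 163.58]. Speed limits (degrees/s): [159.86, 159.86, 180, 180, 180, 180].

INTERFACE

Orientations are given as a 3x3 rotation matrix whose columns are the frame's x, y, z axes.
In Python, from rig import bot, imaging, finder gives the robot as it stands. The module is installed in compiled form; this text tells all that it offers.
- The arm moves only by the tool play_rows, never from a script. Its argument "motion" is a list that holds one entry, the list of rows, each a list of 6 numbers: the shift along the tool's x, y, z in a scale on which 1.0 is 75 cm, then the turn, a rotation vector about the tool's x, y, z in normalised numbers (1 is 360 degrees). In form: [[[dx, dy, dz, wx, wy, wz], ...]]. A call has 1 to 8 rows; each row is the pose to reach, as a shift and turn from the pose commanded when the call began, along the tool's axes at that moment; what a row does not reach only later rows make up. A row lasts 1/12 s, in which the tool goes at most 41.7 mm and 7.16 degrees, less where a joint would pass 70% of its speed; a pose out of reach is approached as far as the arm can. A shift or turn number past 1, either way, is cut back to 1. A call with a gripper value outside its range is refused whole. "fingers" is the finger opening in m, from 0 to 0.087, set as the call begins (left out, the last holds). The fingers move at their own pace and stop on an object; the grip force is fixed at half the most. Time passes only in rows, so rows that repeat a pose let the fingers close. It gives the time, the measured TCP pose, the force, the opening and the grip force at its end, in the units of the state.
- bot.read_state(): the state, without advancing time (a new reading comes with each control period).
- imaging.capture(name): name is "scene" or "top" or "wrist"; returns a dict with "frame" (480x640x3 uint8, red, green, blue), "camera_matrix" (3x3 intrinsics, pixels), "R" (3x3) and "t" (3): a world point X has camera coordinates R X + t. Camera axes: x right, y down, z forward; pixel columns grow to the right and rows downward; lengths in m; the calibration is good to about 2 mm. The wrist camera is an equidistant fisheye: a pixel r from the principal point sees the ray r / f radians off the axis. A picture is of the moment at which its call begins. There is no depth.
- bot.hand_in(): hands the job in; it is judged then, once.
Trained networks look in the newest picture that a camera, given by its name, has taken for a name from the list of things; names that differ only in an ending like _2 or _b are one class to them, and where a whole thing is asked for, a point or a joint stands for the part that bears it (a point fixed in the world has none). Each returns a list of dicts, best first, with "confidence" (0 to 1); they miss things now and then, are a little off and sometimes report something else, mostly with a low value. They report only what shows in the picture. A call takes as long as a camera call.
- finder.recognise(camera, name): "at" ([x, y, z] in m, in world coordinates, good to about 4 mm: the middle of the surface that is visible of it).
- finder.outline_of(camera, name): "pixels" (480x640 bool, what is visible of it).
The state is a dict: "time_s": time; "joint_positions": joint angles; "qvel": joint speeds; "tau": joint torques, N m; "position": TCP position; "tcp_rot": TCP orientation; "force": force on the tool from outside, world axes, zero at the start; "moment": the same for the moment, N m; "opening": opening from 0.0 (shut) to 1.0 (fully open); "grasp_force": force on a finger pad.
Only numpy, scipy, OpenCV 4.12 (cv2) and the standard library are available. Lean on these libraries where they do the work, as an engineer would, in place of code of your own. Each camera call takes 0.05 s, during which the arm holds its last target. There are 200 camera calls.

## Working session

There is one attempt and no reset: what is moved stays moved. The work goes in short steps, Python scripts to look and compute and a tool call to move; the robot and the scene stay as the last step left them, time stands still between calls to the robot, and variables do not carry over. Pictures are saved under pics/ and viewed, at most 10 in all, crops included, and the job is handed in when it is done.

Besides the shell and the picture viewer there is one more tool, called after "Request:" by a JSON object that holds its "fn" and its "kwargs", one argument or row to a line. play_rows: Moves the arm, as the interface text tells. Its arguments: {"type":"object","properties":{"motion":{"type":"array"},"fingers":{"type":"number"}},"required":["motion"]}

```bash
mkdir -p pics; cat > h.py <<'E'
from rig import bot, imaging, finder
import numpy as np, cv2
def cap(n,f=None):
    d=imaging.capture(n)
    if f: cv2.imwrite('pics/'+f,cv2.cvtColor(d['frame'],cv2.COLOR_RGB2BGR))
    return d
def st():
    s=bot.read_state(); 
    for k in ('time_s','joint_positions','position','tcp_rot','force','moment','opening','grasp_force'): print(k,np.round(s[k],4).tolist())
    return s
E
python3 - <<'E'
from h import *
st()
for c in ('scene','top','wrist'):
    d=cap(c,c+'0.png'); print(c,np.round(d['camera_matrix'],1).tolist(),np.round(d['R'],3).tolist(),np.round(d['t'],3).tolist())
    for n in ('rotor','rotor_grip','drive','shoulder','shaft_tip','weight_100g','spare_vial','tape_ptfe'):
        try: print(n,[(np.round(r['at'],4).tolist(),round(r['confidence'],2)) for r in finder.recognise(c,n)[:2]])
        except Exception as e: print(n,e)
a=[cv2.imread('pics/%s0.png'%c) for c in ('scene','top')]
cv2.imwrite('pics/both.png',cv2.resize(np.hstack(a),(800,300),interpolation=cv2.INTER_AREA))
E
```

```text
time_s 0.0
joint_positions [53.717, 30.2813, 82.1547, 0.0018, 67.6875, -10.2273]
position [0.2741, 0.5609, 0.2386]
tcp_rot [[-0.8984, 0.4393, -0.0013], [0.4393, 0.8984, -0.0017], [0.0004, -0.0021, -1.0]]
force [0.0886, -0.0071, -0.1406]
moment [0.0064, -0.0062, -0.0201]
opening 1.0004
grasp_force 0.0
scene [[511.7, 0.0, 321.5], [0.0, 511.7, 241.2], [0.0, 0.0, 1.0]] [[0.647, -0.762, 0.019], [-0.503, -0.446, -0.74], [0.573, 0.47, -0.672]] [-0.354, 0.326, 1.283]
rotor [([0.497, 0.386, 0.0244], 0.81)]
rotor_grip [([0.4946, 0.3877, 0.0254], 0.54)]
drive [([0.5092, -0.4127, 0.0668], 0.65)]
shoulder [([0.5099, -0.4148, 0.0594], 0.56)]
shaft_tip [([0.5104, -0.4154, 0.0644], 0.88)]
weight_100g [([0.3605, -0.3583, 0.0177], 0.51)]
spare_vial []
tape_ptfe [([0.6699, -0.304, 0.0107], 0.49)]
top [[583.3, 0.0, 332.9], [0.0, 583.3, 244.1], [0.0, 0.0, 1.0]] [[0.009, -1.0, 0.0], [-0.978, -0.009, -0.209], [0.209, 0.002, -0.978]] [-0.049, 0.531, 1.669]
rotor [([0.4997, 0.393, 0.0246], 0.83)]
rotor_grip [([0.4973, 0.3912, 0.0241], 0.63)]
drive [([0.5254, -0.3989, 0.0589], 0.92)]
shoulder [([0.523, -0.4033, 0.0593], 0.81)]
shaft_tip [([0.5246, -0.3985, 0.0626], 0.93)]
weight_100g [([0.3642, -0.3557, 0.022], 0.38)]
spare_vial [([0.6081, 0.1933, 0.0447], 0.64)]
tape_ptfe [([0.6742, -0.2972, 0.0124], 0.47)]
wrist [[371.6, 0.0, 322.4], [0.0, 371.6, 236.2], [0.0, 0.0, 1.0]] [[0.439, 0.899, 0.001], [0.869, -0.425, 0.252], [0.227, -0.11, -0.968]] [-0.626, -0.029, 0.389]
rotor []
rotor_grip []
drive []
shoulder []
shaft_tip []
weight_100g []
spare_vial []
tape_ptfe []
```

View pics/both.png

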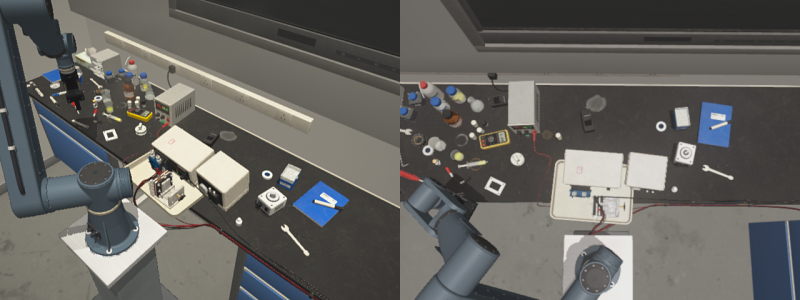

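```bash
python3 - <<'E'
import cv2,numpy as np
a=cv2.imread('pics/top0.png');
# rotor at px from (0.5,0.39); drive
R=np.array([[0.009,-1,0],[-0.978,-0.009,-0.209],[0.209,0.002,-0.978]]);t=np.array([-0.049,0.531,1.669])
o=[]
for X in ([.498,.39,.04],[.52,-.40,.06]):
    p=R@X+t;u=583.3*p[0]/p[2]+332.9;v=583.3*p[1]/p[2]+244.1;print(u,v)
    u,v=int(u),int(v);o.append(cv2.resize(a[v-40:v+40,u-40:u+40],(400,400),interpolation=cv2.INTER_CUBIC))
cv2.imwrite('pics/crop1.png',np.hstack(o))
E
```

```text
186.7950752330894 254.888788073385
453.6473774880689 248.6830229309743
```

View pics/crop1.png

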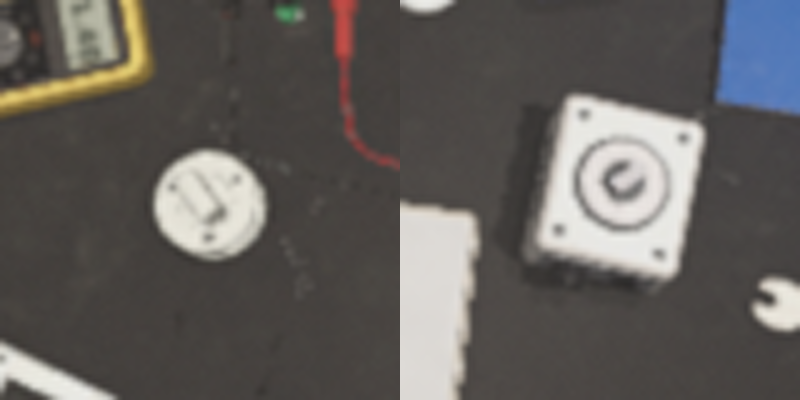

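The left crop shows the rotor with its wing running from (190,180) to (215,215), a world yaw of about 34°. The right crop shows the drive, with its shaft at (623,180). I'll move above the rotor and measure it there with the wrist camera.

```bash
cat >> h.py <<'E'
def delta(p,yaw):
    "tool-frame shift and turn to a tool-down pose at p with tool x at yaw (deg)"
    from scipy.spatial.transform import Rotation as Ro
    s=bot.read_state(); R=np.array(s['tcp_rot']); a=np.radians(yaw)
    T=np.array([[np.cos(a),np.sin(a),0],[np.sin(a),-np.cos(a),0],[0,0,-1]])
    print('yaw',np.degrees(np.arctan2(R[1,0],R[0,0])).round(2),'delta',np.round(R.T@(np.array(p)-s['position']),4).tolist(),np.round(Ro.from_matrix(R.T@T).as_rotvec(degrees=True),2).tolist())
E
python3 - <<'E'
from h import *
delta([.498,.39,.22],34)
E
```

```text
yaw 153.94 delta [-0.2761, -0.0559, 0.0195] [0.0, -0.0, 119.94]
```

Units first: shifts go in shares of 75 cm and turns go in shares of 360 degrees. So -0.276 m / 0.75 = -0.368, -0.24 m / 0.75 = -0.32, 56 degrees / 360 = 0.1556.

Request:
{"fn": "play_rows", "kwargs": {
  "motion": [
    [[-0.0533,-0.0107,0.004,0,0,0.0194],[-0.1067,-0.0213,0.008,0,0,0.0389],[-0.16,-0.032,0.012,0,0,0.0583],[-0.2133,-0.0427,0.016,0,0,0.0778],[-0.2667,-0.0533,0.02,0,0,0.0972],[-0.32,-0.064,0.024,0,0,0.1167],[-0.368,-0.0747,0.0267,0,0,0.1361],[-0.368,-0.0747,0.0267,0,0,0.1556]]
  ]
}}

```text
time_s: 2.02
position: [0.5043, 0.3853, 0.2192]
tcp_rot: [[-0.126, 0.992, 0.004], [0.992, 0.126, -0.002], [-0.002, 0.004, -1.0]]
force: [-0.2, 0.5, 0.1]
opening: 1.003
grasp_force: 0.0
```

Scaled: 56 degrees / 360 = 0.1556.

Request:
{"fn": "play_rows", "kwargs": {
  "motion": [
    [[0,0,0,0,0,0.0194],[0,0,0,0,0,0.0389],[0,0,0,0,0,0.0583],[0,0,0,0,0,0.0778],[0,0,0,0,0,0.0972],[0,0,0,0,0,0.1167],[0,0,0,0,0,0.1361],[0,0,0,0,0,0.1556]]
  ]
}}

```text
time_s: 2.68
position: [0.4979, 0.3899, 0.2195]
tcp_rot: [[0.748, 0.664, 0.0], [0.664, -0.748, 0.0], [0.0, 0.0, -1.0]]
force: [1.1, -0.4, -0.7]
opening: 1.001
grasp_force: 0.0
```

Scaled: 7 degrees / 360 = 0.0194.

Request:
{"fn": "play_rows", "kwargs": {
  "motion": [
    [[0,0,0,0,0,0.0194],[0,0,0,0,0,0.0194],[0,0,0,0,0,0.0194]]
  ]
}}

```text
time_s: 2.93
position: [0.4979, 0.3899, 0.2195]
tcp_rot: [[0.818, 0.575, -0.0], [0.575, -0.818, -0.0], [-0.0, 0.0, -1.0]]
force: [0.4, -0.5, 0.4]
opening: 1.0
grasp_force: 0.0
```

```bash
python3 - <<'E'
from h import *
st()
d=cap('wrist','w1.png'); delta([.498,.39,.22],34)
for n in ('rotor','rotor_grip'): print(n,[(np.round(r['at'],4).tolist(),round(r['confidence'],2)) for r in finder.recognise('wrist',n)[:2]])
print(d['R'].tolist(),d['t'].tolist())
E
```

```text
time_s 2.9333
joint_positions [27.9582, 32.0489, 82.1422, -0.0007, 65.8114, 82.8332]
position [0.4979, 0.3899, 0.2195]
tcp_rot [[0.8179, 0.5754, -0.0], [0.5754, -0.8179, -0.0], [-0.0, 0.0, -1.0]]
force [0.4418, -0.5485, 0.4187]
moment [-0.0346, 0.1434, -0.0235]
opening 0.9999
grasp_force 0.0
yaw 35.11 delta [0.0001, 0.0, -0.0005] [-0.0, 0.0, 1.11]
rotor [([0.5057, 0.3978, 0.0262], 0.78)]
rotor_grip [([0.5066, 0.3952, 0.0242], 0.55)]
[[0.5756704205734933, -0.8176808429337764, -0.0012672710240053508], [-0.7908004898458347, -0.5571386804404146, 0.2534385053947092], [-0.20793785642909682, -0.14489489244353873, -0.9673506696164791]] [0.03371749823416172, 0.5855077729140432, 0.5294899207956789]
```

View pics/w1.png

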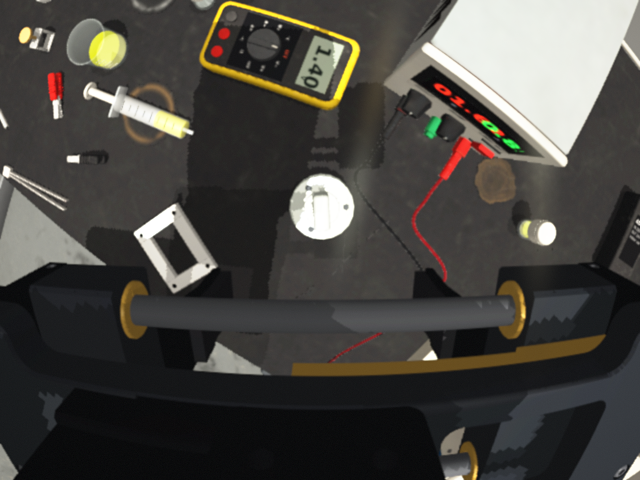

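The wrist view shows the rotor disc at (322,207) with the wing nearly vertical in the image, so it lines up with tool x. Next I'll triangulate the disc and the wing.

```bash
cat >> h.py <<'E'
def ray(d,u,v,fish):
    K=d['camera_matrix']; x=(u-K[0,2])/K[0,0]; y=(v-K[1,2])/K[1,1]
    if fish:
        r=np.hypot(x,y)+1e-12; q=np.array([x/r*np.sin(r),y/r*np.sin(r),np.cos(r)])
    else: q=np.array([x,y,1.])
    R=np.array(d['R']); return -R.T@np.array(d['t']), R.T@(q/np.linalg.norm(q))
def onz(d,u,v,z,fish):
    c,q=ray(d,u,v,fish); return c+q*(z-c[2])/q[2]
def proj(d,X,fish):
    p=np.array(d['R'])@np.array(X)+d['t']; K=d['camera_matrix']
    if fish:
        r=np.hypot(p[0],p[1]); k=np.arctan2(r,p[2])/r
    else: k=1/p[2]
    return np.array([K[0,0]*p[0]*k+K[0,2],K[1,1]*p[1]*k+K[1,2]])
def tri(rs):
    A=sum(np.eye(3)-np.outer(q,q) for c,q in rs); b=sum((np.eye(3)-np.outer(q,q))@c for c,q in rs); return np.linalg.solve(A,b)
E
python3 - <<'E'
from h import *
rs=[]
for c,f in (('wrist',1),('top',0),('scene',0)):
    d=cap(c); o=finder.outline_of(c,'rotor')
    for r in o[:1]:
        m=r['pixels'].astype(np.uint8); vs,us=np.nonzero(m); print(c,r['confidence'],us.min(),us.max(),vs.min(),vs.max(),us.mean(),vs.mean())
        rs.append(ray(d,us.mean(),vs.mean(),f))
        for z in (.02,.026): print(z,onz(d,us.mean(),vs.mean(),z,f).round(4))
print('tri',tri(rs),tri(rs[:2]))
a=cv2.imread('pics/w1.png')[160:255,275:370]
cv2.imwrite('pics/w1c.png',cv2.resize(a,(570,570),interpolation=cv2.INTER_CUBIC))
E
```

```text
wrist 0.95 290 354 174 239 321.3971609785563 206.14799154334037
0.02 [0.5031 0.3965 0.02  ]
0.026 [0.504  0.3971 0.026 ]
top 0.82 180 198 245 265 188.3397435897436 254.85576923076923
0.02 [0.5018 0.3905 0.02  ]
0.026 [0.5006 0.389  0.026 ]
scene 0.49 216 234 197 216 224.906015037594 207.97368421052633
0.02 [0.4981 0.3891 0.02  ]
0.026 [0.4934 0.383  0.026 ]
tri [0.50256187 0.39436822 0.01375619] [0.50268725 0.39436869 0.00932737]
```

View pics/w1c.png

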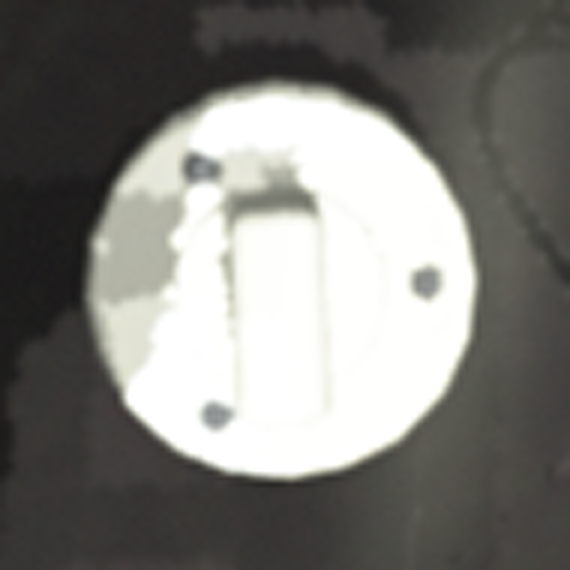

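```bash
python3 - <<'E'
from h import *
d=cap('wrist')
A=onz(d,322,206.7,.026,1);B=onz(d,322,212.3,.053,1);print(A,B, [proj(d,[x,y,z],1) for x,y,z in ((*A[:2],.13),)])
delta([*A[:2],.14],36.5)
E
```

```text
[0.50388848 0.39636298 0.026     ] [0.50390619 0.39630023 0.053     ] [array([321.63572184, 234.88171954])]
yaw 34.96 delta [0.0086, -0.0018, 0.0796] [0.0, -0.0, -1.54]
```

Scaled: 0.08 m / 0.75 = 0.1067, 0.03 m / 0.75 = 0.04, -1.5 degrees / 360 = -0.0042.

Request:
{"fn": "play_rows", "kwargs": {
  "motion": [
    [[0.0053,-0.0013,0.04,0,0,-0.0042],[0.0107,-0.0027,0.08,0,0,-0.0042],[0.0113,-0.0027,0.1067,0,0,-0.0042],[0.0113,-0.0027,0.1067,0,0,-0.0042],[0.0113,-0.0027,0.1067,0,0,-0.0042]]
  ]
}}

```text
time_s: 3.85
position: [0.503, 0.3961, 0.1385]
tcp_rot: [[0.804, 0.594, -0.003], [0.594, -0.804, -0.001], [-0.003, -0.0, -1.0]]
force: [0.6, 0.3, 1.4]
opening: 1.0
grasp_force: 0.0
```

```bash
python3 - <<'E'
from h import *
d=cap('wrist','w2.png')
print(proj(d,[.5039,.3963,.026],1))
o=finder.outline_of('wrist','rotor')
for r in o[:1]:
    vs,us=np.nonzero(r['pixels']);print(r['confidence'],us.min(),us.max(),vs.min(),vs.max(),us.mean(),vs.mean())
u,v=proj(d,[.5039,.3963,.03],1).astype(int)
a=cv2.imread('pics/w2.png')[v-70:v+70,u-70:u+70]
cv2.imwrite('pics/w2c.png',cv2.resize(a,(560,560),interpolation=cv2.INTER_CUBIC)); print(u,v)
delta([.5039,.3963,.04],36.5)
E
```

```text
[324.81351856 237.02308482]
0.82 283 364 193 276 324.0257606869516 234.88239686391637
324 238
yaw 36.45 delta [-0.0012, 0.0, 0.101] [0.02, -0.15, -0.05]
```

View pics/w2c.png

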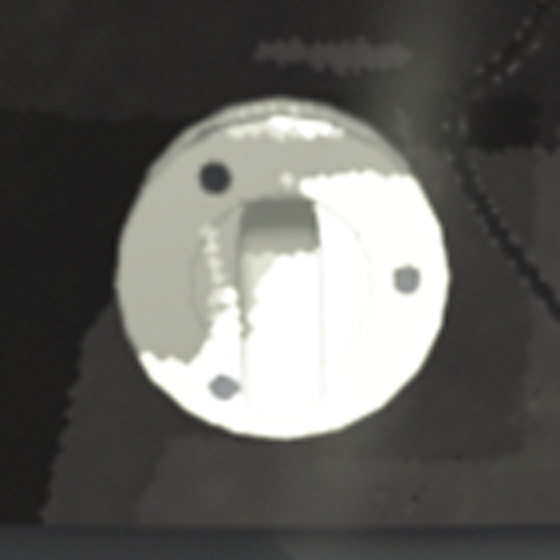

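The second view agrees to within half a pixel: disc centre at (324.7,236.5) against a prediction of (324.8,237.0). The wing is also aligned, so I'll descend and grasp.

Scaled: 0.09 m / 0.75 = 0.12, 0.08 m / 0.75 = 0.1067.

Request:
{"fn": "play_rows", "kwargs": {
  "motion": [
    [[-0.0013,0,0.04,0,0,0],[-0.0013,0,0.08,0,0,0],[-0.0013,0,0.1067,0,0,0],[-0.0013,0,0.12,0,0,0],[-0.0013,0,0.12,0,0,0],[-0.0013,0,0.12,0,0,0]]
  ]
}}

```text
time_s: 4.45
position: [0.5038, 0.3963, 0.0508]
tcp_rot: [[0.804, 0.594, 0.002], [0.594, -0.804, 0.001], [0.002, 0.0, -1.0]]
force: [0.3, -0.0, 0.9]
opening: 1.0
grasp_force: 0.0
```

Request:
{"fn": "play_rows", "kwargs": {
  "motion": [
    [[0,0,0,0,0,0],[0,0,0,0,0,0],[0,0,0,0,0,0],[0,0,0,0,0,0],[0,0,0,0,0,0],[0,0,0,0,0,0],[0,0,0,0,0,0],[0,0,0,0,0,0]]
  ],
  "fingers": 0
}}

```text
time_s: 5.12
position: [0.5028, 0.3958, 0.0495]
tcp_rot: [[0.804, 0.594, -0.0], [0.594, -0.804, -0.0], [-0.0, -0.0, -1.0]]
force: [-0.2, -0.3, 0.7]
opening: 0.482
grasp_force: 0.0
```

```bash
python3 - <<'E'
from h import *
st(); delta([.5039,.3963,.048],36.5)
E
```

```text
time_s 5.1167
joint_positions [28.2194, 45.4207, 87.1243, 0.0007, 47.4603, 81.7764]
position [0.5028, 0.3958, 0.0495]
tcp_rot [[0.8045, 0.594, -0.0001], [0.594, -0.8045, -0.0], [-0.0001, -0.0, -1.0]]
force [-0.1556, -0.3396, 0.655]
moment [-0.0803, 0.1609, -0.0109]
opening 0.4819
grasp_force 0.0
yaw 36.44 delta [0.0011, 0.0002, 0.0015] [-0.0, 0.01, -0.06]
```

Scaled: 0.0015 m / 0.75 = 0.002, 0.001 m / 0.75 = 0.0013.

Request:
{"fn": "play_rows", "kwargs": {
  "motion": [
    [[0.0013,0,0.002,0,0,0],[0.0013,0,0.002,0,0,0],[0.0013,0,0.002,0,0,0],[0.0013,0,0.002,0,0,0],[0.0013,0,0.002,0,0,0],[0.0013,0,0.002,0,0,0],[0.0013,0,0.002,0,0,0],[0.0013,0,0.002,0,0,0]]
  ]
}}

```text
time_s: 5.78
position: [0.5037, 0.3963, 0.0479]
tcp_rot: [[0.804, 0.594, -0.0], [0.594, -0.804, -0.0], [-0.0, 0.0, -1.0]]
force: [-0.2, -0.2, -1.4]
opening: 0.16
grasp_force: 29.9
```

Scaled: -0.24 m / 0.75 = -0.32, -0.16 m / 0.75 = -0.2133.

Request:
{"fn": "play_rows", "kwargs": {
  "motion": [
    [[0,0,0,0,0,0],[0,0,-0.0133,0,0,0],[0,0,-0.0533,0,0,0],[0,0,-0.1067,0,0,0],[0,0,-0.16,0,0,0],[0,0,-0.2133,0,0,0],[0,0,-0.2667,0,0,0],[0,0,-0.32,0,0,0]]
  ]
}}

```text
time_s: 6.45
position: [0.5027, 0.3961, 0.2905]
tcp_rot: [[0.804, 0.594, -0.001], [0.594, -0.804, -0.0], [-0.001, -0.0, -1.0]]
force: [1.4, 0.6, -2.6]
opening: 0.158
grasp_force: 29.9
```

```bash
python3 - <<'E'
from h import *
st()
for c,f in (('wrist',1),('top',0),('scene',0)):
    d=cap(c,'g_'+c+'.png')
    for n in ('rotor','drive','shoulder','shaft_tip'): print(c,n,[(np.round(r['at'],4).tolist(),round(r['confidence'],2)) for r in finder.recognise(c,n)[:1]])
E
```

```text
time_s 6.45
joint_positions [28.2443, 28.6106, 76.3695, 0.0197, 75.0567, 81.7922]
position [0.5027, 0.3961, 0.2905]
tcp_rot [[0.8044, 0.5941, -0.0007], [0.5941, -0.8044, -0.0], [-0.0006, -0.0004, -1.0]]
force [1.4061, 0.6431, -2.5605]
moment [-0.01, 0.0801, 0.0005]
opening 0.1576
grasp_force 29.9495
wrist rotor [([0.5148, 0.4066, 0.2647], 0.88)]
wrist drive []
wrist shoulder []
wrist shaft_tip []
top rotor [([0.4955, 0.3705, 0.262], 0.64)]
top drive [([0.5223, -0.397, 0.0604], 0.77)]
top shoulder [([0.5221, -0.4026, 0.0616], 0.93)]
top shaft_tip [([0.5236, -0.3988, 0.0628], 0.9)]
scene rotor [([0.4952, 0.3821, 0.2633], 0.66)]
scene drive [([0.5086, -0.4128, 0.0623], 0.88)]
scene shoulder [([0.5113, -0.4143, 0.0586], 0.98)]
scene shaft_tip [([0.5126, -0.4138, 0.0647], 0.72)]
```

Grip confirmed: 13.7 mm opening at 30 N. I'll carry the rotor high, to a spot just short of the drive, and look at the shaft angle from there.

Scaled: 0.192 m / 0.75 = 0.256, -0.06 m / 0.75 = -0.08.

Request:
{"fn": "play_rows", "kwargs": {
  "motion": [
    [[0,0,-0.04,0,0,0],[-0.0173,0.02,-0.08,0,0,0],[-0.0533,0.0587,-0.0933,0,0,0],[-0.088,0.0987,-0.0933,0,0,0],[-0.124,0.1373,-0.0933,0,0,0],[-0.16,0.1773,-0.0933,0,0,0],[-0.1947,0.216,-0.0933,0,0,0],[-0.2307,0.256,-0.0933,0,0,0]]
  ]
}}

```text
time_s: 7.87
position: [0.478, 0.1377, 0.3584]
tcp_rot: [[0.804, 0.595, 0.001], [0.595, -0.804, 0.0], [0.001, 0.0, -1.0]]
force: [1.2, -0.9, -2.1]
opening: 0.16
grasp_force: 30.0
```

Scaled: 0.238 m / 0.75 = 0.3173, -0.16 m / 0.75 = -0.2133.

Request:
{"fn": "play_rows", "kwargs": {
  "motion": [
    [[-0.036,0.04,0,0,0,0],[-0.0707,0.0787,0,0,0,0],[-0.1067,0.1187,0,0,0,0],[-0.1427,0.1587,0,0,0,0],[-0.1773,0.1973,0,0,0,0],[-0.2133,0.2373,0,0,0,0],[-0.2493,0.2773,0,0,0,0],[-0.284,0.3173,0,0,0,0]]
  ]
}}

```text
time_s: 8.53
position: [0.4479, -0.1807, 0.3584]
tcp_rot: [[0.805, 0.594, 0.001], [0.594, -0.805, -0.0], [0.0, 0.001, -1.0]]
force: [0.8, 0.6, -2.3]
opening: 0.161
grasp_force: 30.0
```

Scaled: 0.155 m / 0.75 = 0.2067, 0.145 m / 0.75 = 0.1933, 48 degrees / 360 = 0.1333.

Request:
{"fn": "play_rows", "kwargs": {
  "motion": [
    [[-0.036,0.04,0,0,0,0.0194],[-0.0707,0.0787,0,0,0,0.0389],[-0.1067,0.1187,0,0,0,0.0583],[-0.1427,0.1587,0,0,0,0.0778],[-0.1773,0.1933,0,0,0,0.0972],[-0.1867,0.2067,0.0267,0,0,0.1167],[-0.1867,0.2067,0.0667,0,0,0.1333],[-0.1867,0.2067,0.1067,0,0,0.1333]]
  ]
}}

```text
time_s: 9.2
position: [0.4281, -0.389, 0.278]
tcp_rot: [[0.978, -0.206, 0.002], [-0.206, -0.978, -0.003], [0.003, 0.002, -1.0]]
force: [-1.3, -0.0, -2.5]
opening: 0.162
grasp_force: 30.0
```

```bash
python3 - <<'E'
from h import *
st()
d=cap('wrist','w3.png'); print(np.array(d['R']).round(3).tolist())
for n in ('rotor','drive','shoulder','shaft_tip'): print(n,[(np.round(r['at'],4).tolist(),round(r['confidence'],2)) for r in finder.recognise('wrist',n)[:1]])
E
```

```text
time_s 9.2
joint_positions [-53.3272, 24.0885, 86.4917, 0.0067, 69.2011, 48.579]
position [0.4281, -0.389, 0.278]
tcp_rot [[0.9785, -0.2064, 0.0024], [-0.2063, -0.9785, -0.003], [0.0029, 0.0024, -1.0]]
force [-1.2952, -0.0123, -2.4948]
moment [0.0048, 0.1718, 0.0419]
opening 0.1624
grasp_force 29.9514
[[-0.206, -0.979, 0.002], [-0.947, 0.2, 0.251], [-0.246, 0.05, -0.968]]
rotor [([0.4419, -0.3932, 0.2527], 0.89)]
drive [([0.5251, -0.4074, 0.0617], 0.8)]
shoulder [([0.5311, -0.4094, 0.0631], 0.68)]
shaft_tip [([0.5295, -0.4085, 0.0598], 0.72)]
```

View pics/w3.png

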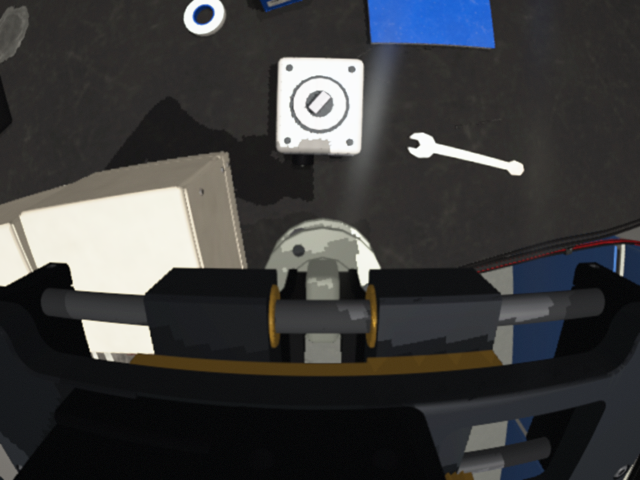

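The drive shows at (320,105), with the shaft flats running diagonally in the shoulder. I'll crop in on them, then take a second, lower view.

```bash
python3 - <<'E'
from h import *
a=cv2.imread('pics/w3.png')[55:155,270:370]
cv2.imwrite('pics/w3c.png',cv2.resize(a,(600,600),interpolation=cv2.INTER_CUBIC))
E
```

```text
(no output)
```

View pics/w3c.png

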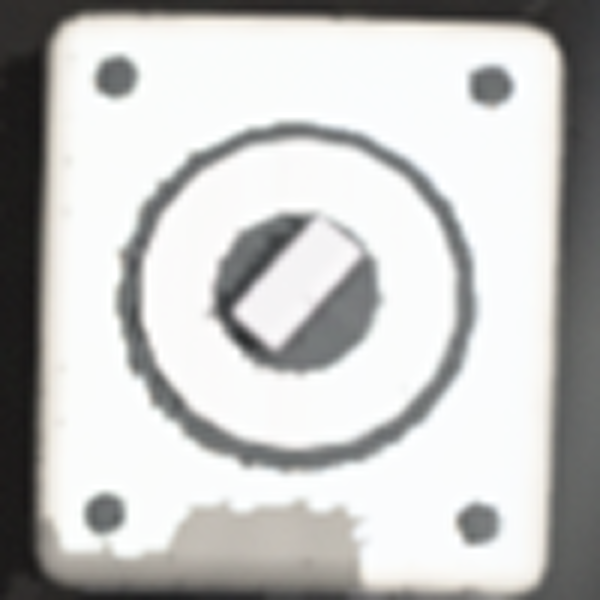

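Scaled: 0.08 m / 0.75 = 0.1067, 0.06 m / 0.75 = 0.08.

Request:
{"fn": "play_rows", "kwargs": {
  "motion": [
    [[0.0267,0.0067,0.04,0,0,0],[0.0267,0.0067,0.08,0,0,0],[0.0267,0.0067,0.1067,0,0,0],[0.0267,0.0067,0.1067,0,0,0],[0.0267,0.0067,0.1067,0,0,0],[0.0267,0.0067,0.1067,0,0,0]]
  ]
}}

```text
time_s: 9.95
position: [0.4481, -0.397, 0.2009]
tcp_rot: [[0.98, -0.2, 0.003], [-0.2, -0.98, -0.004], [0.004, 0.004, -1.0]]
force: [-0.1, 0.2, -1.9]
opening: 0.154
grasp_force: 29.9
```

```bash
python3 - <<'E'
from h import *
st()
d=cap('wrist','w4.png')
for n in ('shoulder','shaft_tip'): print(n,[(np.round(r['at'],4).tolist(),round(r['confidence'],2)) for r in finder.recognise('wrist',n)[:1]])
u,v=proj(d,[.527,-.408,.07],1).astype(int);u0,v0=u-60,max(0,v-60);print(u0,v0)
a=cv2.imread('pics/w4.png')[v0:v0+120,u0:u0+120]
cv2.imwrite('pics/w4c.png',cv2.resize(a,(600,600),interpolation=cv2.INTER_CUBIC))
E
```

```text
time_s 9.95
joint_positions [-52.2282, 30.6954, 88.4645, 0.0017, 60.52, 49.3015]
position [0.4481, -0.397, 0.2009]
tcp_rot [[0.9798, -0.1999, 0.0034], [-0.1999, -0.9798, -0.0044], [0.0043, 0.0036, -1.0]]
force [-0.0983, 0.1863, -1.896]
moment [-0.0181, 0.1417, 0.0279]
opening 0.1544
grasp_force 29.9496
shoulder [([0.5288, -0.4115, 0.0626], 0.89)]
shaft_tip [([0.5343, -0.4067, 0.0623], 0.88)]
256 66
```

View pics/w4c.png

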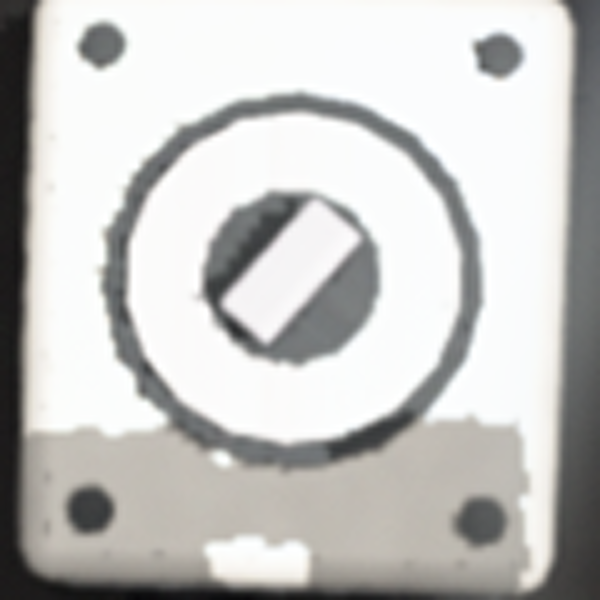

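The flats run from lower left to upper right, about 45° to the image vertical, in both views. Now I'll compute the tip centre and yaw.

```bash
python3 - <<'E'
from h import *
d=cap('wrist'); s=bot.read_state()
R2=np.array(d['R']);T2=np.array(s['tcp_rot']);p2=np.array(s['position'])
M=R2@T2; off=R2@p2+d['t']
T1=np.array([[.9785,-.2064,.0024],[-.2063,-.9785,-.003],[.0029,.0024,-1]]);p1=np.array([.4281,-.389,.278])
d1=dict(camera_matrix=d['camera_matrix'],R=M@T1.T,t=off-M@T1.T@p1)
print(np.round(p2,4))
c1=np.array([(318,215),(365,255),(280,352),(235,310)])/6.+[270,55]
c2=np.array([(315,195),(362,240),(267,347),(220,303)])/5.+[256,66]
P=np.array([tri([ray(d1,*a,1),ray(d,*b,1)]) for a,b in zip(c1,c2)]);print('tri corners',P.round(4).tolist(),P.mean(0))
for n,dd,c in (('1',d1,c1),('2',d,c2)):
    Q=np.array([onz(dd,*q,.084,1) for q in c]); m=Q.mean(0)
    e1=Q[1]-Q[2];e2=Q[0]-Q[3]; print(n,m.round(4),[np.degrees(np.arctan2(e[1],e[0])).round(1) for e in (e1,e2)],np.linalg.norm(e1).round(4),np.linalg.norm(Q[0]-Q[1]).round(4))
print('sh1',onz(d1,300/6+270,296/6+55,.068,1)); print('sh2',onz(d,(305/5)+256,279/5+66,.068,1))
dt=cap('top')
for n in ('drive','shoulder'):
    vs,us=np.nonzero(finder.outline_of('top',n)[0]['pixels']);print('top',n,onz(dt,us.mean(),vs.mean(),.065,0), us.max()-us.min())
m=finder.outline_of('wrist','shoulder')
if m:
    vs,us=np.nonzero(m[0]['pixels']);print(m[0]['confidence'],us.min(),us.max(),vs.min(),vs.max(),onz(d,(us.min()+us.max())/2,(vs.min()+vs.max())/2,.068,1))
# rotor in hand
m=finder.outline_of('wrist','rotor')
np.save('rot.npy',m[0]['pixels'])
vs,us=np.nonzero(m[0]['pixels']);print('rotor',us.min(),us.max(),vs.min(),vs.max(),
 'pred disc top centre',proj(d,p2+T2@[0,0,.0219],1), 'L',proj(d,p2+T2@[0,-.03,.0219],1),'R',proj(d,p2+T2@[0,.03,.0219],1),'far',proj(d,p2+T2@[.03,0,.0219],1),proj(d,p2+T2@[.03,0,.047],1))
E
```

```text
[ 0.4473 -0.3964  0.2002]
tri corners [[0.5404, -0.4128, 0.0835], [0.5322, -0.4179, 0.0904], [0.52, -0.4026, 0.0995], [0.5268, -0.3978, 0.1038]] [ 0.52984952 -0.40775571  0.09429745]
1 [ 0.5309 -0.4081  0.084 ] [np.float64(-52.4), np.float64(-52.3)] 0.0196 0.0093
2 [ 0.5302 -0.4072  0.084 ] [np.float64(-52.7), np.float64(-52.5)] 0.02 0.0091
sh1 [ 0.53046441 -0.40801577  0.068     ]
sh2 [ 0.52963525 -0.40882761  0.068     ]
top drive [ 0.5653465  -0.39010605  0.065     ] 17
top shoulder [ 0.56619131 -0.39084842  0.065     ] 17
0.65 260 371 61 195 [ 0.52531987 -0.40681753  0.068     ]
rotor 266 379 218 342 pred disc top centre [323.72361039 285.71291959] L [262.19236459 285.24562126] R [385.18336631 285.27778681] far [323.82529456 225.15051884] [323.65637329 214.42964564]
```

```bash
python3 - <<'E'
from h import *
delta([.5303,-.4078,.16],-52.5)
E
```

```text
yaw -11.56 delta [0.0844, -0.0048, 0.0384] [0.01, -0.03, 40.94]
```

Scaled: 0.0845 m / 0.75 = 0.1127, 0.03 m / 0.75 = 0.04, 41 degrees / 360 = 0.1139.

Request:
{"fn": "play_rows", "kwargs": {
  "motion": [
    [[0.04,-0.0013,0,0,0,0.0194],[0.08,-0.004,0,0,0,0.0389],[0.1127,-0.0067,0,0,0,0.0583],[0.1127,-0.0067,0.0133,0,0,0.0778],[0.1127,-0.0067,0.0267,0,0,0.0972],[0.1127,-0.0067,0.0507,0,0,0.1139],[0.1127,-0.0067,0.0507,0,0,0.1139],[0.1127,-0.0067,0.0507,0,0,0.1139]]
  ]
}}

```text
time_s: 11.07
position: [0.5297, -0.4068, 0.1588]
tcp_rot: [[0.61, -0.792, -0.002], [-0.792, -0.61, 0.003], [-0.004, 0.0, -1.0]]
force: [-0.6, 0.4, -1.9]
opening: 0.16
grasp_force: 29.9
```

```bash
python3 - <<'E'
from h import *
cap('wrist'); st(); delta([.5303,-.4078,.135],-52.5)
d=cap('wrist','w5.png'); t=cap('top'); sc=cap('scene','s5.png')
for c in ('wrist','scene'):
  for n in ('rotor','drive'):
    m=finder.outline_of(c,n)
    if m: vs,us=np.nonzero(m[0]['pixels']);print(c,n,round(m[0]['confidence'],2),us.min(),us.max(),vs.min(),vs.max())
s=bot.read_state()
for X in ([.5303,-.4078,.068],[.5303,-.4078,.112],[.5303,-.4078,.138]): print(proj(sc,X,0),proj(d,X,1))
u,v=proj(sc,[.5303,-.4078,.1],0).astype(int)
cv2.imwrite('pics/s5c.png',cv2.resize(cv2.imread('pics/s5.png')[v-50:v+50,u-50:u+50],(500,500),interpolation=cv2.INTER_CUBIC));print(u,v)
E
```

```text
time_s 11.1167
joint_positions [-47.0955, 38.6914, 79.3302, -0.0002, 62.0232, 95.3181]
position [0.5303, -0.4075, 0.1599]
tcp_rot [[0.61, -0.7924, -0.0005], [-0.7924, -0.61, 0.0006], [-0.0008, 0.0001, -1.0]]
force [-0.6046, -0.2702, -2.8301]
moment [0.0388, 0.1702, 0.0173]
opening 0.1584
grasp_force 29.9496
yaw -52.41 delta [0.0002, 0.0002, 0.0249] [0.0, 0.04, 0.09]
wrist rotor 0.71 266 379 218 342
wrist drive 0.75 235 405 149 268
scene rotor 0.63 429 449 290 309
scene drive 0.68 411 457 307 345
[435.72343822 313.5042062 ] [322.70470047 244.19715555]
[438.60322722 302.49213033] [322.77353605 266.35425413]
[440.36640046 295.74990111] [322.82870028 284.27372812]
437 305
```

View pics/s5c.png

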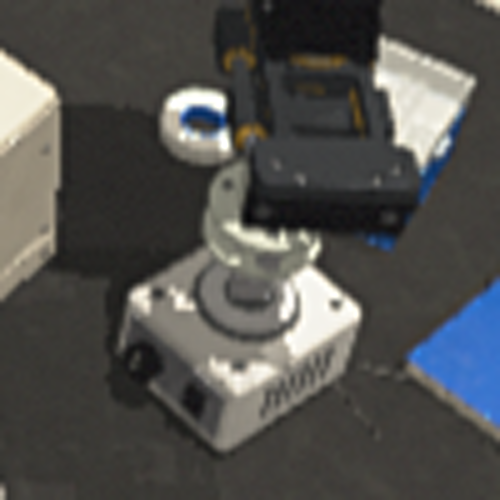

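The rotor sits centred above the shaft in the scene view. I'll lower it gently.

Scaled: 0.023 m / 0.75 = 0.0307, 0.02 m / 0.75 = 0.0267.

Request:
{"fn": "play_rows", "kwargs": {
  "motion": [
    [[0,0,0.0133,0,0,0],[0,0,0.0267,0,0,0],[0,0,0.0307,0,0,0],[0,0,0.0307,0,0,0],[0,0,0.0307,0,0,0]]
  ]
}}

```text
time_s: 11.88
position: [0.5301, -0.4072, 0.1361]
tcp_rot: [[0.608, -0.794, -0.001], [-0.794, -0.608, 0.001], [-0.002, 0.0, -1.0]]
force: [-0.4, -0.7, -1.3]
opening: 0.159
grasp_force: 29.9
```

Scaled: 0.005 m / 0.75 = 0.0067, 0.002 m / 0.75 = 0.0027.

Request:
{"fn": "play_rows", "kwargs": {
  "motion": [
    [[0,0,0.0013,0,0,0],[0,0,0.0027,0,0,0],[0,0,0.004,0,0,0],[0,0,0.0053,0,0,0],[0,0,0.0067,0,0,0],[0,0,0.0067,0,0,0],[0,0,0.0067,0,0,0]]
  ]
}}

```text
time_s: 12.47
position: [0.5304, -0.4075, 0.132]
tcp_rot: [[0.608, -0.794, -0.0], [-0.794, -0.608, 0.0], [-0.0, -0.0, -1.0]]
force: [-0.8, 0.0, -2.8]
opening: 0.156
grasp_force: 29.9
```

Scaled: 0.002 m / 0.75 = 0.0027, 0.0015 m / 0.75 = 0.002.

Request:
{"fn": "play_rows", "kwargs": {
  "motion": [
    [[0,0,0.0007,0,0,0],[0,0,0.0013,0,0,0],[0,0,0.002,0,0,0],[0,0,0.0027,0,0,0],[0,0,0.0027,0,0,0]]
  ]
}}

```text
time_s: 12.88
position: [0.5307, -0.4078, 0.1301]
tcp_rot: [[0.608, -0.794, 0.001], [-0.794, -0.608, -0.001], [0.001, -0.0, -1.0]]
force: [0.4, 0.2, -2.9]
opening: 0.157
grasp_force: 29.9
```

Scaled: 0.002 m / 0.75 = 0.0027, 0.001 m / 0.75 = 0.0013.

Request:
{"fn": "play_rows", "kwargs": {
  "motion": [
    [[0,0,0.0007,0,0,0],[0,0,0.0013,0,0,0],[0,0,0.002,0,0,0],[0,0,0.0027,0,0,0],[0,0,0.0027,0,0,0]]
  ]
}}

```text
time_s: 13.3
position: [0.5307, -0.4078, 0.1281]
tcp_rot: [[0.608, -0.794, 0.001], [-0.794, -0.608, -0.001], [0.001, -0.0, -1.0]]
force: [1.5, 0.6, -2.6]
opening: 0.157
grasp_force: 29.9
```

The underside is now below the tip, so the shaft end is inside the recess. Continuing in fine steps.

Scaled: 0.002 m / 0.75 = 0.0027, 0.001 m / 0.75 = 0.0013.

Request:
{"fn": "play_rows", "kwargs": {
  "motion": [
    [[0,0,0.0007,0,0,0],[0,0,0.0013,0,0,0],[0,0,0.002,0,0,0],[0,0,0.0027,0,0,0],[0,0,0.0027,0,0,0]]
  ]
}}

```text
time_s: 13.72
position: [0.5307, -0.4078, 0.1261]
tcp_rot: [[0.608, -0.794, 0.001], [-0.794, -0.608, -0.001], [0.001, -0.0, -1.0]]
force: [2.3, -1.3, -1.1]
opening: 0.162
grasp_force: 30.0
```

Scaled: 0.001 m / 0.75 = 0.0013, 0.0005 m / 0.75 = 0.0007.

Request:
{"fn": "play_rows", "kwargs": {
  "motion": [
    [[0,0,0.0007,0,0,0],[0,0,0.0013,0,0,0],[0,0,0.0013,0,0,0]]
  ]
}}

```text
time_s: 13.97
position: [0.5307, -0.4078, 0.1251]
tcp_rot: [[0.608, -0.794, 0.001], [-0.794, -0.608, -0.0], [0.001, -0.0, -1.0]]
force: [3.3, -1.7, -2.0]
opening: 0.157
grasp_force: 30.0
```

Contact is near the recess roof, with a small lateral force towards tool +x. I'll comply by shifting slightly.

Scaled: 0.0008 m / 0.75 = 0.0011, -0.0002 m / 0.75 = -0.0003.

Request:
{"fn": "play_rows", "kwargs": {
  "motion": [
    [[0.0007,-0.0003,0,0,0,0],[0.0011,-0.0004,0,0,0,0],[0.0011,-0.0004,0,0,0,0],[0.0011,-0.0004,0,0,0,0]]
  ]
}}

```text
time_s: 14.3
position: [0.5309, -0.4079, 0.1249]
tcp_rot: [[0.608, -0.794, -0.001], [-0.794, -0.608, 0.0], [-0.001, 0.0, -1.0]]
force: [2.0, -0.7, -1.2]
opening: 0.159
grasp_force: 29.9
```

Scaled: 0.001 m / 0.75 = 0.0013, 0.0005 m / 0.75 = 0.0007.

Request:
{"fn": "play_rows", "kwargs": {
  "motion": [
    [[0,0,0.0007,0,0,0],[0,0,0.0013,0,0,0],[0,0,0.0013,0,0,0]]
  ]
}}

```text
time_s: 14.55
position: [0.5309, -0.4079, 0.1238]
tcp_rot: [[0.608, -0.794, -0.001], [-0.794, -0.608, 0.0], [-0.001, 0.0, -1.0]]
force: [1.8, -1.2, -1.2]
opening: 0.159
grasp_force: 29.9
```

```bash
python3 - <<'E'
from h import *
st();cap('wrist');st()
E
```

```text
time_s 14.55
joint_positions [-47.0735, 41.2928, 80.5797, -0.0057, 58.1654, 95.487]
position [0.5309, -0.4079, 0.1238]
tcp_rot [[0.608, -0.794, -0.0005], [-0.794, -0.608, 0.0004], [-0.0007, 0.0001, -1.0]]
force [1.7887, -1.1983, -1.1935]
moment [-0.0226, -0.1903, -0.0067]
opening 0.1594
grasp_force 29.9497
time_s 14.6
joint_positions [-47.0731, 41.294, 80.5773, -0.0075, 58.1693, 95.4879]
position [0.5309, -0.4079, 0.1238]
tcp_rot [[0.608, -0.794, -0.0006], [-0.794, -0.608, 0.0004], [-0.0007, 0.0002, -1.0]]
force [1.7433, -0.6385, -2.0141]
moment [-0.0897, -0.1902, -0.0272]
opening 0.1586
grasp_force 29.9496
```

It's already 2 mm below the crossed rest height with no vertical resistance, so the slot has found the flats. I'll continue down.

Scaled: 0.002 m / 0.75 = 0.0027, 0.0015 m / 0.75 = 0.002.

Request:
{"fn": "play_rows", "kwargs": {
  "motion": [
    [[0.0004,0,0.0007,0,0,0],[0.0004,0,0.0013,0,0,0],[0.0004,0,0.002,0,0,0],[0.0004,0,0.0027,0,0,0],[0.0004,0,0.0027,0,0,0]]
  ]
}}

```text
time_s: 15.02
position: [0.5311, -0.4081, 0.1218]
tcp_rot: [[0.608, -0.794, -0.001], [-0.794, -0.608, 0.001], [-0.001, 0.0, -1.0]]
force: [0.1, 0.3, -2.6]
opening: 0.159
grasp_force: 29.9
```

Scaled: 0.003 m / 0.75 = 0.004, 0.001 m / 0.75 = 0.0013.

Request:
{"fn": "play_rows", "kwargs": {
  "motion": [
    [[0,0,0.0007,0,0,0],[0,0,0.0013,0,0,0],[0,0,0.002,0,0,0],[0,0,0.0027,0,0,0],[0,0,0.0033,0,0,0],[0,0,0.004,0,0,0],[0,0,0.004,0,0,0]]
  ]
}}

```text
time_s: 15.6
position: [0.5311, -0.4081, 0.1188]
tcp_rot: [[0.608, -0.794, -0.0], [-0.794, -0.608, 0.0], [-0.001, 0.0, -1.0]]
force: [-0.4, 0.5, -1.3]
opening: 0.162
grasp_force: 29.9
```

Request:
{"fn": "play_rows", "kwargs": {
  "motion": [
    [[0,0,0.0007,0,0,0],[0,0,0.0013,0,0,0],[0,0,0.002,0,0,0],[0,0,0.0027,0,0,0],[0,0,0.0027,0,0,0]]
  ]
}}

```text
time_s: 16.02
position: [0.5312, -0.4082, 0.1169]
tcp_rot: [[0.608, -0.794, -0.0], [-0.794, -0.608, 0.0], [-0.0, 0.0, -1.0]]
force: [-0.0, 0.1, -3.0]
opening: 0.159
grasp_force: 29.9
```

Scaled: 0.001 m / 0.75 = 0.0013, 0.0005 m / 0.75 = 0.0007.

Request:
{"fn": "play_rows", "kwargs": {
  "motion": [
    [[0,0,0.0007,0,0,0],[0,0,0.0013,0,0,0],[0,0,0.0013,0,0,0],[0,0,0.0013,0,0,0]]
  ]
}}

```text
time_s: 16.35
position: [0.5313, -0.4082, 0.116]
tcp_rot: [[0.608, -0.794, -0.0], [-0.794, -0.608, 0.0], [-0.0, 0.0, -1.0]]
force: [-0.0, 0.1, -2.4]
opening: 0.157
grasp_force: 29.9
```

Expected home is a TCP height of about 0.116. I'll feel for the shoulder.

Scaled: 0.0008 m / 0.75 = 0.0011, 0.0004 m / 0.75 = 0.0005.

Request:
{"fn": "play_rows", "kwargs": {
  "motion": [
    [[0,0,0.0005,0,0,0],[0,0,0.0011,0,0,0],[0,0,0.0011,0,0,0]]
  ]
}}

```text
time_s: 16.6
position: [0.5313, -0.4083, 0.1159]
tcp_rot: [[0.608, -0.794, 0.0], [-0.794, -0.608, -0.0], [0.0, 0.0, -1.0]]
force: [-1.5, 0.8, 1.9]
opening: 0.156
grasp_force: 29.9
```

Scaled: 0.0006 m / 0.75 = 0.0008, 0.0004 m / 0.75 = 0.0005.

Request:
{"fn": "play_rows", "kwargs": {
  "motion": [
    [[0,0,0.0005,0,0,0],[0,0,0.0008,0,0,0],[0,0,0.0008,0,0,0]]
  ]
}}

```text
time_s: 16.85
position: [0.5313, -0.4083, 0.1159]
tcp_rot: [[0.608, -0.794, 0.0], [-0.794, -0.608, -0.0], [0.0, 0.0, -1.0]]
force: [-2.0, 1.7, 5.5]
opening: 0.158
grasp_force: 29.9
```

It stops firmly at 0.1159 with a rising upward force, so it is home. I'll release and retreat.

Scaled: -0.0005 m / 0.75 = -0.0007.

Request:
{"fn": "play_rows", "kwargs": {
  "motion": [
    [[0,0,-0.0007,0,0,0],[0,0,-0.0007,0,0,0],[0,0,-0.0007,0,0,0],[0,0,-0.0007,0,0,0],[0,0,-0.0007,0,0,0],[0,0,-0.0007,0,0,0],[0,0,-0.0007,0,0,0],[0,0,-0.0007,0,0,0]]
  ],
  "fingers": 0.05
}}

```text
time_s: 17.52
position: [0.5313, -0.4082, 0.1151]
tcp_rot: [[0.608, -0.794, -0.0], [-0.794, -0.608, 0.0], [-0.0, -0.0, -1.0]]
force: [-0.8, 0.6, 0.9]
opening: 0.562
grasp_force: 0.0
```

Scaled: -0.12 m / 0.75 = -0.16, -0.1 m / 0.75 = -0.1333.

Request:
{"fn": "play_rows", "kwargs": {
  "motion": [
    [[0,0,-0.0133,0,0,0],[0,0,-0.04,0,0,0],[0,0,-0.08,0,0,0],[0,0,-0.1333,0,0,0],[-0.0267,0,-0.16,0,0,0],[-0.0667,0,-0.16,0,0,0],[-0.0667,0,-0.16,0,0,0],[-0.0667,0,-0.16,0,0,0]]
  ]
}}

```text
time_s: 18.18
position: [0.5001, -0.3672, 0.2364]
tcp_rot: [[0.608, -0.794, 0.0], [-0.794, -0.608, -0.0], [0.0, -0.0, -1.0]]
force: [-0.4, -0.6, -0.2]
opening: 0.574
grasp_force: 0.0
```

```bash
python3 - <<'E'
from h import *
st(); d=cap('wrist','w6.png'); sc=cap('scene','s6.png')
m=finder.outline_of('wrist','rotor')
for r in m[:1]:
    vs,us=np.nonzero(r['pixels']);print(r['confidence'],us.min(),us.max(),vs.min(),vs.max(),onz(d,(us.min()+us.max())/2,(vs.min()+vs.max())/2,.092,1))
u,v=proj(d,[.531,-.408,.09],1).astype(int);v0=max(0,v-75)
a=cv2.resize(cv2.imread('pics/w6.png')[v0:v0+150,u-75:u+75],(400,400))
u,v=proj(sc,[.531,-.408,.08],0).astype(int)
b=cv2.resize(cv2.imread('pics/s6.png')[v-40:v+40,u-40:u+40],(400,400),interpolation=cv2.INTER_CUBIC)
cv2.imwrite('pics/end.png',np.hstack([a,b]))
E
```

```text
time_s 18.1833
joint_positions [-46.5918, 30.0621, 82.9631, -0.0002, 66.9662, 95.9315]
position [0.5001, -0.3672, 0.2364]
tcp_rot [[0.6084, -0.7936, 0.0001], [-0.7936, -0.6084, -0.0001], [0.0001, -0.0, -1.0]]
force [-0.4001, -0.5552, -0.1747]
moment [0.085, 0.1295, -0.0156]
opening 0.5744
grasp_force 0.0
0.61 285 360 126 202 [ 0.53038128 -0.40667526  0.092     ]
```

View pics/end.png

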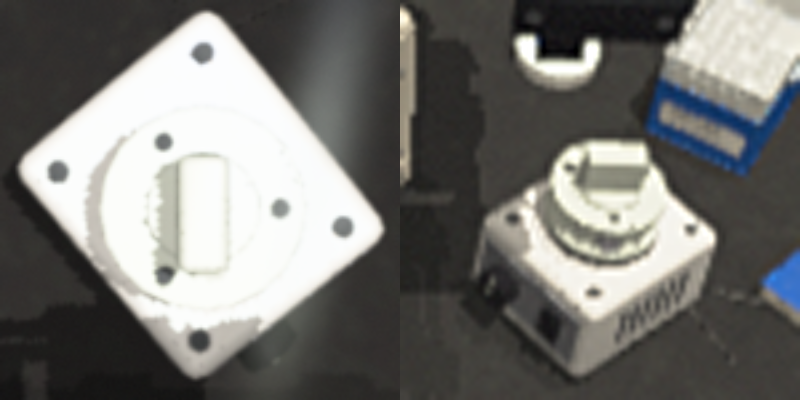

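The rotor sits flat and centred on the drive's shoulder in both crops (disc at about (205,205) left, (610,210) right), and the gripper is clear. Handing in.

```bash
python3 -c "
from rig import bot
print(bot.hand_in())"
```

```text
the job is handed in; nothing more can be done
None
```

The rotor is fitted on the drive shaft, sitting flat and centred on the shoulder and released with the gripper clear, and the job is handed in at about 18 s; the hand-in call gave no verdict.

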